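Swap a loose pot lid for the airtight lid and press it home

TASK

Lift the loose steel lid off the open white canister by its black knob and set it down gently, knob up, in the middle of the round wooden board. Then put the yellow airtight lid on that canister and press it down until it is fully home, its disc flush on the canister's rim all round. Leave the other things on the counter where they are.

Things in the scene. Friction and masses are not known exactly. Their poses are not given: they have to be found in the camera images.
- canister: white ceramic storage canister with a blue band, full and heavy (does not move), 110 mm outer diameter, 110 mm tall, open at the top; wall 6 mm. Origin: centre of its underside, z up.
- canister_mouth (a point): centre of the canister's mouth, in the plane of its rim (110 mm above its underside).
- seal (a joint): stiff blue sealing ring in the canister's mouth, 96 mm outer and 76 mm inner diameter. Value in m: 0 = its top stands 9 mm proud of the rim (start), 0.009 = its top is level with the rim, 0.0105 = its end stop. It moves only straight down, resists with about 8 N and stays where it is pushed.
- steel_lid: loose stainless lid, disc 130 mm diameter, 4 mm thick at the edge rising to 13 mm at the centre, 180 g; in the middle a black round knob 30 mm diameter, from 20 to 38 mm above the lid's underside, on a 16 mm neck. At the start it lies on the proud sealing ring of the canister. Origin: centre of its underside, z up.
- press_lid: yellow airtight lid, 140 g, right way up on the counter. From below: white plug 68 mm diameter (62 at its foot), 0-14 mm; disc 120 mm diameter, 14-22 mm; bar grip 52 mm long (x), 16 mm wide (y), 22-48 mm. Origin: centre of the plug's underside, z up. The plug enters the sealing ring; laid on, the origin is 5 mm below the rim plane; fully home (disc flush on the rim) 14 mm below it.
- board: round wooden board lying on the counter, 180 mm diameter, 14 mm thick, does not move. Origin: centre of its underside.
- closed_canister: bystander: a like canister already closed by a green lid of the same make, fully home (shows how a seated lid looks); fixed, 144 mm tall to the top of its grip. Origin: centre of its underside.
- tumbler: bystander: green glass tumbler, 68 mm diameter, 85 mm tall. Origin: centre of its underside.
- spice_jar: bystander: amber jar with red cap, 56 mm diameter, 90 mm tall. Origin: centre of its underside.
- bowl: bystander: blue bowl, 124 mm diameter, 50 mm tall. Origin: centre of its underside.
- mug: bystander: white mug, 80 mm diameter, 88 mm tall, handle at its +y. Origin: centre of its underside.
- spoon: bystander: spoon lying on the counter along its x, 200 mm long. Origin: below its middle.
Mind the look-alikes: they are no part of the job. What is shaped like the steel_lid but orange or turquoise is not meant.

How it is judged:
By the outcome, as a careful person would: the job done as asked, in the order asked, and still so for the second after the job is handed in, with the robot touching nothing.
It also fails if it takes over 64 s, if anything falls off the work surface, if the arm or the gripper's body presses on something with over 40 N, if the wrist force passes 120 N, or if a joint passes its speed limit or range.

ROBOT

A 6-joint arm with a two-finger parallel gripper is mounted at the origin on the work surface. World frame = base frame: x ahead of the robot, y to its left, z up, the work surface at z = 0. Lengths are in m, angles in rad, forces in N, time in s.
With the tool pointing down it reaches from about 0.325 to 0.75 m from the base axis. Payload 7.6 kg.
Tool frame: the origin (TCP) lies on the mounting face of the last link; the fingertips stand 173 mm ahead of it and the grasp point (between the pads) lies 155 mm ahead of it (robot.nose_length is the z of the fingertips in the tool frame, in m); z points along the fingers, y is the line along which they close (so a half turn about z gives the same grasp; the last joint's range is limited). The gripper opens to 85 mm and grips with 20 to 120 N. Pads are 22 mm wide; open, the fingers measure 114 mm over their backs; the gripper's body (76 mm by 85 mm) begins 54 mm behind the grasp point. The pads swing forward as they close: fully open they stand 13 mm farther back than shut.
Start: joints at [-1.171, 0.052, 1.401, -0, 1.689, -0.07], TCP at [0.238, -0.468, 0.405] pointing down, gripper open.
Joint ranges: [-2.9, 2.9], [-0.91, 2.17], [0.12, 2.37], [-1.06, 4.2], [0.26, 2.73], [-2.93, 2.93]. Speed limits (rad/s): [2.57, 2.57, 3.01, 3.14, 3.14, 3.14].

INTERFACE

Orientations are given as a rotation vector (axis times angle).
In Python, from plant import robot gives the robot as it stands. The module is installed in compiled form; this text tells all that it offers. Calls block until the motion is done:
- robot.reach(position, orientation): joint-space move of the TCP to a pose.
- robot.move_linear(position, attitude=None, v=0.15): straight line of the TCP; attitude=None keeps the orientation; v is the mean speed in m/s.
- robot.move_joints(angles): joint-space move.
- robot.gripper_to(opening, effort=None): finger opening in m; effort is the grip in N (None keeps the last); returns when the fingers have stopped.
- robot.dwell(seconds).
- robot.solve_ik(position, orientation): joint angles nearest the present ones, or None.
- robot.grab_frame(name): name is "scene" or "top" or "wrist"; returns a dict with "image" (400x640x3 uint8, blue, green, red), "vertical_fov" (degrees; the focal length in pixels is half the picture's height over the tangent of half this angle, whatever the lens; pixels are square), "cx", "cy" (the principal point, pixels), "distortion" ([k1, k2, p1, p2, k3] as OpenCV has them; the pictures are not rectified), "xyz" and "rotation" of the camera in the world; the wrist camera has in their place "tool_from_camera" (4x4, takes a point from camera to tool coordinates, whose origin is the TCP and whose axes are the flange's). Camera axes: x right, y down, z forward; pixel columns grow to the right and rows downward; lengths in m; the calibration is good to about 2 mm. A picture is of the moment at which its call begins: read the wrist's pose just before it. There is no depth.
A pose or a line that the arm cannot do raises robot.PlanningError and nothing moves.
- robot.hand_in(): hands the job in; it is judged then, once.
Trained networks look in a picture, given as the dict that the camera call returned (one of the last four; its "shot" number tells which), for a name from the list of things; names that differ only in an ending like _2 or _b are one class to them, and where a whole thing is asked for, a point or a joint stands for the part that bears it (a point fixed in the world has none). Each returns a list of dicts, best first, with "score" (0 to 1); they miss things now and then, are a little off and sometimes report something else, mostly with a low value. They report only what shows in the picture. A call takes as long as a camera call. They do not tell look-alikes from the thing itself.
- robot.trace(thing, picture): "mask" (400x640 bool, what is visible of it) and "rect" ([centre column, centre row, width, height] in pixels, round what is visible of it).
Readings, each from a call of its own:
- robot.current_time(): time.
- robot.current_q(): joint angles.
- robot.current_dq(): joint speeds.
- robot.current_tau(): joint torques, N m.
- robot.current_tool_pos(): TCP position.
- robot.current_ee_rot(): TCP orientation.
- robot.current_force(): force on the tool from outside, world axes, zero at the start.
- robot.current_moment(): the same for the moment, N m.
- robot.current_finger_gap(): finger opening in m.
- robot.current_grip_force(): force on a finger pad.
Only numpy, scipy, OpenCV 4.12 (cv2) and the standard library are available. Lean on these libraries where they do the work, as an engineer would, in place of code of your own. Each camera call takes 0.05 s, during which the arm holds its last target. There are 200 camera calls.

## Working session

There is one attempt and no reset: what is moved stays moved. The work goes in short steps, each a Python script; the robot and the scene stay as the last script left them, time stands still between calls to the robot, and variables do not carry over. Pictures are saved under pics/ and viewed, at most 10 in all, crops included, and the job is handed in when it is done.

```bash
mkdir -p pics
cat > h.py <<'E'
import numpy as np, cv2
from plant import robot
from scipy.spatial.transform import Rotation as R
def K(f):
    h=f["image"].shape[0]; fl=h/2/np.tan(np.radians(f["vertical_fov"])/2)
    return np.array([[fl,0,f["cx"]],[0,fl,f["cy"]],[0,0,1.]])
def campose(f,T=None):
    if "xyz" in f:
        r=np.array(f["rotation"]); r=r if r.shape==(3,3) else R.from_rotvec(r).as_matrix()
        return r,np.array(f["xyz"])
    p,r=T; M=np.array(f["tool_from_camera"]); return r@M[:3,:3], r@M[:3,3]+p
def rotm():
    r=np.array(robot.current_ee_rot()); return r if r.shape==(3,3) else R.from_rotvec(r).as_matrix()
def wrist():
    T=(np.array(robot.current_tool_pos()),rotm()); return robot.grab_frame("wrist"),T
def px2z(f,uv,z,T=None):
    uv=np.array(uv,float).reshape(-1,1,2); n=cv2.undistortPoints(uv,K(f),np.array(f["distortion"],float))[:,0]
    r,p=campose(f,T); d=np.c_[n,np.ones(len(n))]@r.T
    return p+d*((z-p[2])/d[:,2])[:,None]
def proj(f,P,T=None):
    r,p=campose(f,T); P=np.array(P,float).reshape(-1,3)
    return cv2.projectPoints(P,cv2.Rodrigues(r.T)[0],-r.T@p,K(f),np.array(f["distortion"],float))[0][:,0]
def down(yaw): # tool z down, tool y at angle yaw
    y=np.array([np.cos(yaw),np.sin(yaw),0]); z=np.array([0,0,-1.]); 
    return R.from_matrix(np.c_[np.cross(y,z),y,z]).as_rotvec()
E
cat > a.py <<'E'
from h import *
for n in ("scene","top"):
    f=robot.grab_frame(n); cv2.imwrite(f"pics/{n}0.png",f["image"]); print(n,f["xyz"],np.round(f["rotation"],3).tolist())
    for t in ("canister","steel_lid","press_lid","board","tumbler","spice_jar","closed_canister","seal"):
        print(t,[(round(d["score"],2),np.round(d["rect"]).tolist()) for d in robot.trace(t,f)][:5])
print(robot.current_time())
E
python3 a.py
```

```text
scene [ 0.8708016  -0.57630488  0.93171155] [-2.393, -0.611, 0.234]
canister [(0.58, [339.0, 160.0, 40.0, 29.0])]
steel_lid [(0.86, [343.0, 120.0, 37.0, 21.0]), (0.83, [339.0, 134.0, 43.0, 34.0]), (0.74, [286.0, 147.0, 40.0, 26.0])]
press_lid [(0.2, [260.0, 376.0, 60.0, 48.0])]
board [(0.83, [319.0, 225.0, 64.0, 50.0])]
tumbler [(0.82, [408.0, 202.0, 28.0, 34.0])]
spice_jar [(0.89, [345.0, 293.0, 26.0, 34.0])]
closed_canister [(0.88, [262.0, 376.0, 59.0, 48.0]), (0.67, [346.0, 292.0, 27.0, 38.0]), (0.55, [337.0, 161.0, 37.0, 31.0])]
seal []
top [0.41604795 0.01599189 1.53510497] [-2.152, 2.204, -0.11]
canister [(0.52, [180.0, 180.0, 36.0, 23.0])]
steel_lid [(0.83, [244.0, 284.0, 41.0, 39.0]), (0.74, [188.0, 254.0, 43.0, 37.0]), (0.69, [238.0, 232.0, 41.0, 44.0])]
press_lid [(0.95, [391.0, 209.0, 33.0, 38.0])]
board [(0.64, [314.0, 208.0, 56.0, 53.0])]
tumbler [(0.81, [265.0, 150.0, 22.0, 26.0])]
spice_jar [(0.7, [363.0, 157.0, 19.0, 21.0])]
closed_canister [(0.69, [450.0, 163.0, 44.0, 40.0])]
seal [(0.49, [314.0, 207.0, 54.0, 54.0])]
0.9
```

View pics/scene0.png

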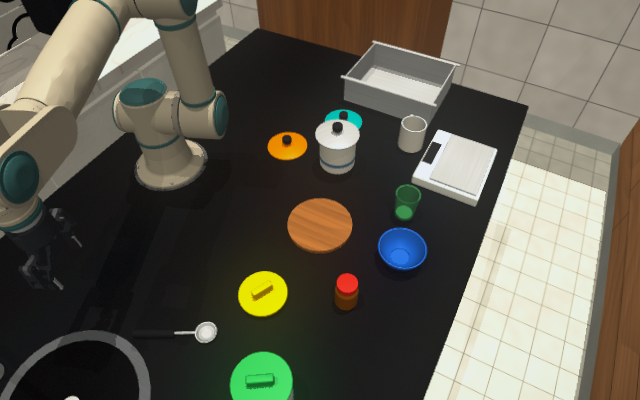

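View pics/top0.png

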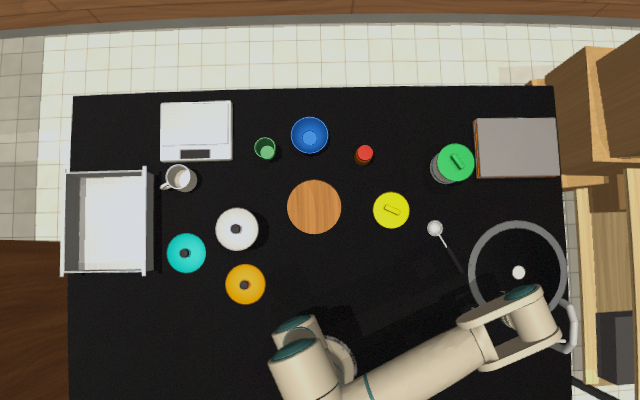

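Scene picture: the steel lid lies on the blue-banded canister at (337,135). In the top view, three things could be the steel lid: steel at (237,229), turquoise at (186,253) and orange at (245,284). I choose the steel one on the canister. The press lid is yellow at (391,210), not the green one at (455,163). The board is at (314,207).

```bash
cat > b.py <<'E'
from h import *
f=robot.grab_frame("top"); s=robot.grab_frame("scene")
cv2.imwrite("pics/crop1.png",cv2.resize(s["image"][90:190,270:390],None,fx=5,fy=5,interpolation=cv2.INTER_CUBIC))
def near(t,fr,uv):
    L=[d for d in robot.trace(t,fr) if np.hypot(d["rect"][0]-uv[0],d["rect"][1]-uv[1])<15]
    if not L: return None
    c=max(cv2.findContours(L[0]["mask"].astype(np.uint8),0,1)[0],key=cv2.contourArea)
    return cv2.fitEllipse(cv2.convexHull(c))
for t,z,a,b in (("steel_lid",.122,(237,229),(337,133)),("press_lid",.022,(391,210),(263,293)),("board",.014,(314,207),(320,225))):
    for fr,uv in ((f,a),(s,b)):
        e=near(t,fr,uv)
        if e: print(t,np.round(e[0],1),np.round(e[1],1),np.round(px2z(fr,e[0],z),4))
for fr,hint in ((f,(237,229)),(s,(337,128))): # black knob
    m=np.zeros((400,640),np.uint8); cv2.circle(m,hint,9,255,-1)
    k=(fr["image"].max(2)<70)&(m>0); v,u=np.nonzero(k); print("knob",u.mean(),v.mean(),len(u),px2z(fr,(u.mean(),v.mean()),.152))
# knob/grip in yellow: orientation of darker grip sides later by wrist
E
python3 b.py
```

```text
steel_lid [236.3 229.1] [40.8 42.1] [[0.4649 0.2496 0.122 ]]
steel_lid [336.4 134.1] [29.5 42.5] [[0.465  0.2486 0.122 ]]
press_lid [390.8 209.7] [36.4 36.6] [[ 0.5198 -0.2417  0.022 ]]
press_lid [262.3 293.4] [46.5 50.4] [[ 0.5204 -0.2437  0.022 ]]
board [313.6 206.9] [54.2 54.8] [[0.5358 0.0117 0.014 ]]
board [319.7 225.6] [54.7 66.5] [[0.542  0.0047 0.014 ]]
knob 235.84615384615384 228.30769230769232 26 [[0.46610353 0.24598709 0.152     ]]
knob 336.9634146341463 126.95121951219512 82 [[0.46739883 0.24591335 0.152     ]]
```

View pics/crop1.png

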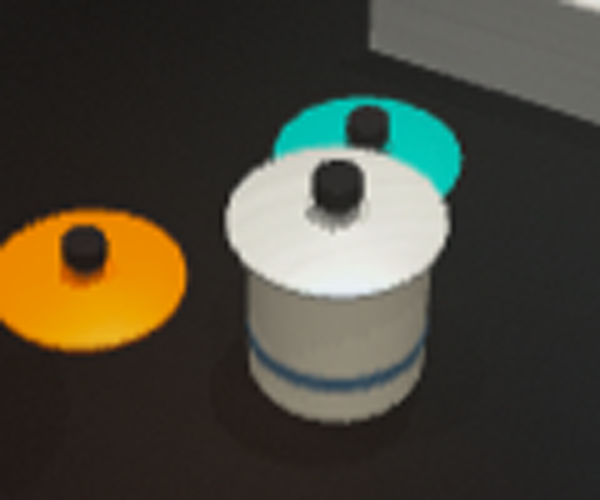

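The crop confirms it: a white steel lid with a black knob on the blue-banded canister, with the orange and turquoise lids beside and behind it. Next I take wrist looks at the press lid, board and canister.

```bash
cat > c.py <<'E'
from h import *
f,T=wrist(); print(np.round(f["tool_from_camera"],3).tolist(), f["vertical_fov"]); print(np.round(T[1],2).tolist())
M=np.array(f["tool_from_camera"])
i=0; ims=[]
for t,c,z in (("press_lid",(.520,-.2427),.022),("board",(.538,.009),.014),("steel_lid",(.466,.248),.122)):
    yaw=np.arctan2(c[1],c[0])+np.pi/2
    best=None
    for yw in (yaw,yaw+np.pi):
        r=R.from_rotvec(down(yw)).as_matrix(); off=(r@M[:3,3])[:2]
        p=[c[0]-off[0],c[1]-off[1],.36+(0.08 if z>.1 else 0)]
        q=robot.solve_ik(p,down(yw))
        if q is not None and (best is None or abs(q[5])<abs(best[0][5])): best=(q,p,yw)
    q,p,yw=best; print(t,"yaw",yw,np.round(q,2)); robot.reach(p,down(yw))
    f,T=wrist(); ims.append(f["image"].copy())
    L=robot.trace(t,f)
    for d in L[:2]:
        cn=max(cv2.findContours(d["mask"].astype(np.uint8),0,1)[0],key=cv2.contourArea); e=cv2.fitEllipse(cv2.convexHull(cn))
        print(round(d["score"],2),np.round(e[0]),np.round(e[1]),px2z(f,e[0],z,T).round(4))
    np.savez(f"{t}.npz",image=f["image"],p=T[0],r=T[1],mask=L[0]["mask"] if L else 0)
cv2.imwrite("pics/w3.png",np.vstack([cv2.resize(i,(320,200)) for i in ims])); print(robot.current_time())
E
python3 c.py
```

```text
[[0.001, -0.952, -0.305, 0.079], [1.0, 0.001, 0.001, -0.0], [-0.0, -0.305, 0.952, 0.031], [0.0, 0.0, 0.0, 1.0]] 61.663171192421636
[[0.89, 0.45, 0.0], [0.45, -0.89, -0.0], [0.0, 0.0, -1.0]]
press_lid yaw 4.275709182897361 [-0.51 -0.02  1.56 -0.    1.6   1.5 ]
0.62 [323.  87.] [137. 144.] [[ 0.5238 -0.2436  0.022 ]]
board yaw 4.729116044697517 [-0.06 -0.12  1.66 -0.    1.6   1.49]
0.68 [320.  83.] [200. 211.] [[0.5464 0.0115 0.014 ]]
steel_lid yaw 5.201454842644571 [ 0.41 -0.17  1.55 -0.    1.77  1.49]
0.77 [145.  65.] [111. 128.] [[0.4186 0.383  0.122 ]]
0.65 [262. 218.] [ 94. 101.] [[0.3439 0.245  0.122 ]]
4.8333
```

View pics/w3.png

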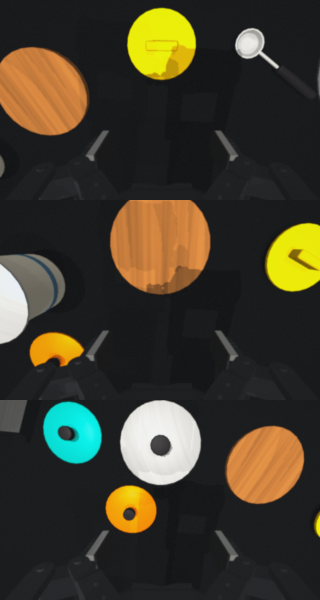

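Wrist pictures (half scale): press lid at (161,43) with its bar roughly along image x, board at (160,45), steel lid at (160,443) with turquoise to the left and orange below. I now fit circles on the known planes.

```bash
cat >> h.py <<'E'
from scipy.optimize import least_squares
def circ(mask,f,T,z,r):
    c=max(cv2.findContours(mask.astype(np.uint8),0,cv2.CHAIN_APPROX_NONE)[0],key=cv2.contourArea); c=cv2.convexHull(c)[:,0]
    c=c[(c[:,1]>2)&(c[:,0]>2)&(c[:,0]<637)]
    P=px2z(f,c,z,T)[:,:2]
    g=least_squares(lambda x:np.hypot(*(P-x[:2]).T)-x[2],[*P.mean(0),r],loss="soft_l1",f_scale=.001)
    return g.x.round(4),len(c)
E
cat > d.py <<'E'
from h import *
f,_=wrist()
def load(t):
    d=np.load(t+".npz"); return dict(f,image=d["image"]),(d["p"],d["r"])
def comp(m,uv):
    n,l=cv2.connectedComponents(m.astype(np.uint8)); return l==l[uv[1],uv[0]]
fr,T=load("press_lid"); h=cv2.cvtColor(fr["image"],cv2.COLOR_BGR2HSV); m=comp((h[...,0]>22)&(h[...,0]<35)&(h[...,2]>50)&(h[...,1]>120),(322,60))
print("press",circ(m,fr,T,.021,.06)); ca=cv2.resize(fr["image"][10:170,230:420],None,fx=4,fy=3.7)
cv2.imwrite("pics/grip.png",cv2.resize(fr["image"][10:170,240:420],(720,640))[:600])
fr,T=load("board"); h=cv2.cvtColor(fr["image"],cv2.COLOR_BGR2HSV); m=comp((h[...,0]<22)&(h[...,2]>40)&(h[...,1]>80),(320,60))
print("board",circ(m,fr,T,.014,.09))
fr,T=load("steel_lid"); h=cv2.cvtColor(fr["image"],cv2.COLOR_BGR2HSV); m=comp((h[...,1]<70)&(h[...,2]>90),(290,60))
print("steel",circ(m,fr,T,.122,.065))
k=np.zeros((400,640),bool); sub=fr["image"].max(2)<80; n,l,st,cc=cv2.connectedComponentsWithStats((sub).astype(np.uint8))
i=l[90,320]; print("knob",st[i],cc[i],px2z(fr,cc[i],.157,T))
E
python3 d.py
```

```text
press (array([ 0.521 , -0.2432,  0.0609]), 53)
board (array([0.5385, 0.0107, 0.0908]), 44)
steel (array([0.4667, 0.2493, 0.0658]), 49)
knob [ 302   71   39   40 1199] [320.66722269  90.29190992] [[0.46689384 0.24914485 0.157     ]]
```

View pics/grip.png

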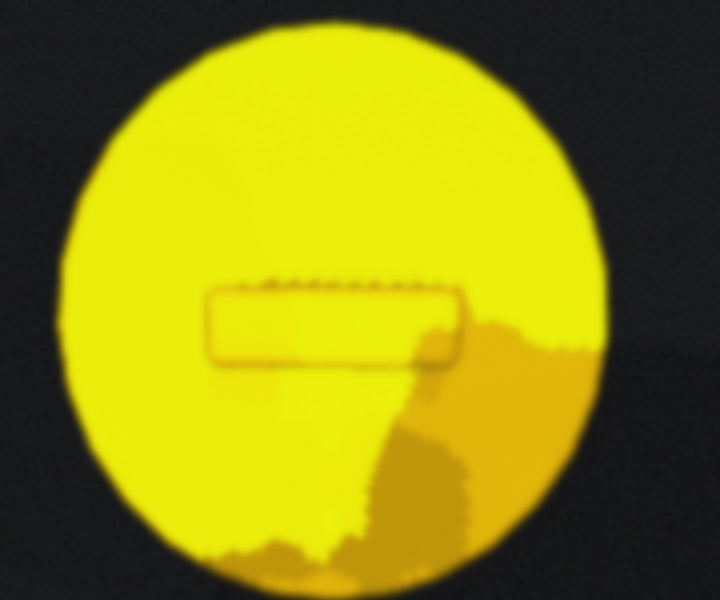

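```bash
cat > e.py <<'E'
from h import *
yaw=5.2015; x,y=.4668,.2490; o=down(yaw)
robot.gripper_to(.06,40)
robot.reach([x,y,.36],o); robot.move_linear([x,y,.307],v=.06)
print("F",np.round(robot.current_force(),2))
robot.gripper_to(.02,40); print("gap",robot.current_finger_gap(),robot.current_grip_force(),"F",np.round(robot.current_force(),2))
robot.move_linear([x,y,.33],v=.06); robot.dwell(.2); print("F",np.round(robot.current_force(),2))
robot.move_linear([x,y,.42],v=.15)
f=robot.grab_frame("scene"); cv2.imwrite("pics/lift.png",cv2.resize(f["image"][60:260,220:440],None,fx=2.5,fy=2.5)); print(robot.current_time(),robot.current_tool_pos())
E
python3 e.py
```

```text
F [-1.24  0.57 -0.16]
gap 0.02866783806630414 39.305444955825806 F [-0.39  0.7   1.18]
F [-0.12 -0.09 -1.63]
8.725 [0.46676566 0.24898892 0.41830857]
```

View pics/lift.png

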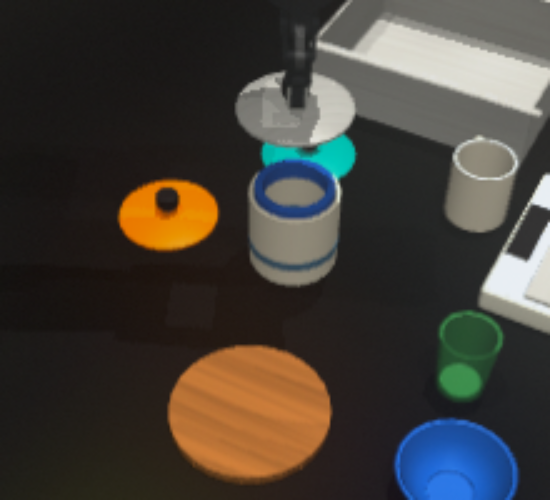

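The lid is off and held level at (295,105) in the crop. The canister, with its blue ring proud, is at (295,190). Now I place the lid on the board.

```bash
cat > g.py <<'E'
from h import *
bx,by=.5385,.0107; yaw=4.73; o=down(yaw)
robot.reach([bx,by,.30],o); robot.move_linear([bx,by,.212],v=.12); robot.dwell(.2)
F0=robot.current_force()[2]; print("F0",F0,robot.current_tool_pos())
z=.207
while z>.196:
    robot.move_linear([bx,by,z],v=.03); robot.dwell(.05); F=robot.current_force()[2]
    print(round(z,4),round(robot.current_tool_pos()[2],4),round(F,2))
    if F-F0>1.2: break
    z-=.001
robot.gripper_to(.05); robot.dwell(.1); print("gap",robot.current_finger_gap(),np.round(robot.current_force(),2))
robot.move_linear([bx,by,.28],v=.12)
# look at canister
f,T=wrist(); M=np.array(f["tool_from_camera"]); c=(.467,.2485); yaw=5.2015
r=R.from_rotvec(down(yaw)).as_matrix(); off=(r@M[:3,3])[:2]
robot.reach([c[0]-off[0]-.05*np.cos(.49),c[1]-off[1]-.05*np.sin(.49),.44],down(yaw)); robot.dwell(.2)
f,T=wrist(); a=f["image"]; np.savez("can.npz",image=a,p=T[0],r=T[1])
t=robot.grab_frame("top"); b=cv2.resize(t["image"][150:310,150:410],None,fx=2.4,fy=2.4)
cv2.imwrite("pics/can.png",np.hstack([cv2.resize(a[:,100:540],(440,400))[:384],b])[:, :]if 440+b.shape[1]<=800 else cv2.resize(np.hstack([a[:384,100:540],b]),(800,290)))
print(robot.current_time())
E
python3 g.py
```

```text
F0 -1.4819479433498937 [0.53874946 0.01071516 0.2129042 ]
0.207 0.2068 -1.08
0.206 0.206 -1.74
0.205 0.205 -1.57
0.204 0.2039 -1.67
0.203 0.203 -1.86
0.202 0.2026 4.17
gap 0.04999219360618946 [ 0.56 -0.51  0.04]
15.5
```

View pics/can.png

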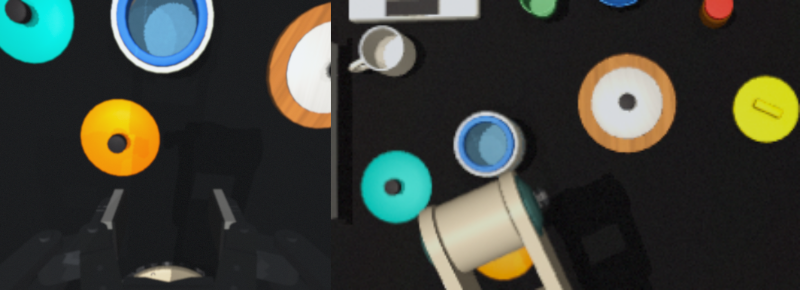

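The steel lid sits centred on the board (top view at right). The canister mouth is at the top edge of the wrist view. I fit rim and ring circles in the wrist and top pictures.

```bash
cat > i.py <<'E'
from h import *
f,_=wrist(); d=np.load("can.npz"); W=(dict(f,image=d["image"]),(d["p"],d["r"]))
t=robot.grab_frame("top"); s=robot.grab_frame("scene")
for n,fr,T,roi in (("wrist",*W,(200,0,450,150)),("top",t,None,(195,185,240,255)),("scene",s,None,(300,110,375,185))):
    h=cv2.cvtColor(fr["image"],cv2.COLOR_BGR2HSV); m=(h[...,0]>95)&(h[...,0]<125)&(h[...,1]>60)&(h[...,2]>50)
    b=np.zeros_like(m); x0,y0,x1,y1=roi; b[y0:y1,x0:x1]=m[y0:y1,x0:x1]
    n_,l,st,_=cv2.connectedComponentsWithStats(b.astype(np.uint8)); k=1+st[1:,4].argmax(); b=l==k
    for z in (.119,.115,.110): print(n,"blue z",z,circ(b,fr,T,z,.048))
    if n!="scene":
        w=(h[...,2]>120); c=np.zeros_like(w); c[y0:y1,x0:x1]=(w|m)[y0:y1,x0:x1]
        n_,l,st,_=cv2.connectedComponentsWithStats(c.astype(np.uint8)); k=1+st[1:,4].argmax(); print(n,"rim",st[k],circ(l==k,fr,T,.110,.055))
# bar direction and centre
d=np.load("press_lid.npz"); fr=dict(f,image=d["image"]); P=px2z(fr,[(291.9,91.4),(355.4,91.6)],.048,(d["p"],d["r"]))
print("bar",P.mean(0),np.arctan2(*(P[1]-P[0])[1::-1]),np.linalg.norm(P[1]-P[0]))
q0=robot.current_q()
for yw in (2.705,-.436): print(yw,[None if (q:=robot.solve_ik(p,down(yw))) is None else np.round(q,2).tolist() for p in ([.521,-.243,.2],[.467,.2485,.3])])
for yw in np.arange(-3.1,3.1,.3): q=robot.solve_ik([.467,.2485,.3],down(yw)); print(round(yw,2),None if q is None else round(q[5],2),end="; ")
E
python3 i.py
```

```text
wrist blue z 0.119 (array([0.466 , 0.2536, 0.0474]), 31)
wrist blue z 0.115 (array([0.4665, 0.254 , 0.048 ]), 31)
wrist blue z 0.11 (array([0.4673, 0.2545, 0.0489]), 31)
wrist rim [  247     0   138    97 11024] (array([0.4665, 0.254 , 0.0551]), 28)
top blue z 0.119 (array([0.4654, 0.2534, 0.0471]), 14)
top blue z 0.115 (array([0.4655, 0.2541, 0.0472]), 14)
top blue z 0.11 (array([0.4657, 0.255 , 0.0474]), 14)
top rim [218 212  22  36 646] (array([0.4651, 0.2547, 0.0545]), 15)
scene blue z 0.119 (array([0.4668, 0.2509, 0.0506]), 21)
scene blue z 0.115 (array([0.4648, 0.255 , 0.0508]), 21)
scene blue z 0.11 (array([0.4623, 0.26  , 0.0511]), 21)
bar [ 0.52051812 -0.24393734  0.048     ] -2.009443317998093 0.05081197127381536
2.705 [None, [0.42, 0.12, 1.54, -0.0, 1.48, -2.29]]
-0.436 [[-0.5, 0.35, 1.48, -0.0, 1.31, -0.06], [0.42, 0.12, 1.54, -0.0, 1.48, 0.86]]
-3.1 -2.76; -2.8 None; -2.5 2.92; -2.2 2.62; -1.9 2.32; -1.6 2.02; -1.3 1.72; -1.0 1.42; -0.7 1.12; -0.4 0.82; -0.1 0.52; 0.2 0.22; 0.5 -0.08; 0.8 -0.38; 1.1 -0.68; 1.4 -0.98; 1.7 -1.28; 2.0 -1.58; 2.3 -1.88; 2.6 -2.18; 2.9 -2.48;
```

```bash
cat > j.py <<'E'
from h import *
x,y=.5208,-.2435; o=down(-.4386)
robot.reach([x,y,.27],o); robot.move_linear([x,y,.1995],v=.08); print("F",np.round(robot.current_force(),2))
robot.gripper_to(.005,90); print("gap",robot.current_finger_gap(),robot.current_grip_force(),"F",np.round(robot.current_force(),2),robot.current_tool_pos())
robot.move_linear([x,y,.28],v=.12); robot.dwell(.2); print("F",np.round(robot.current_force(),2))
cx,cy=.4662,.2538; o=down(.484)
robot.reach([x,y,.38],down(-.4386)); robot.reach([cx,cy,.36],o); robot.move_linear([cx,cy,.326],v=.1); robot.dwell(.1)
s=robot.grab_frame("scene"); cv2.imwrite("pics/pre.png",cv2.resize(s["image"][80:200,270:420],None,fx=4,fy=4)); print(robot.current_time(),robot.current_tool_pos(),np.round(robot.current_force(),2))
E
python3 j.py
```

```text
F [0.03 0.87 0.27]
gap 0.013952673303137278 89.6340000629425 F [-0.74  0.62  4.34] [ 0.52101634 -0.24361652  0.20024924]
F [ 0.37 -0.38 -2.56]
22.85 [0.46640443 0.25380398 0.32698807] [ 0.53 -0.49 -1.63]
```

View pics/pre.png

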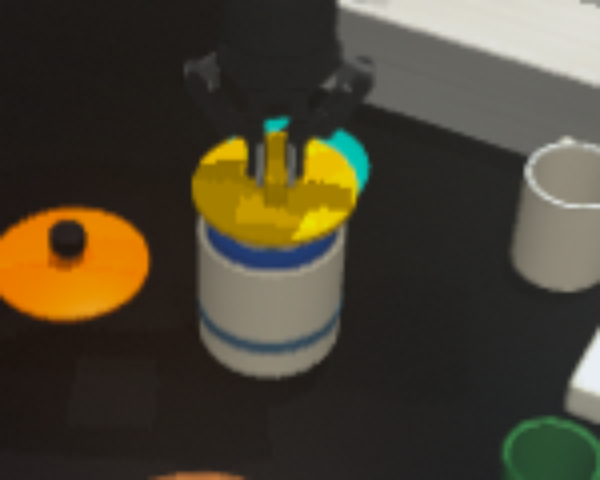

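The yellow lid is held level above the canister mouth at (275,190) in the crop. I press it down while watching the force.

```bash
cat > k.py <<'E'
from h import *
cx,cy=.4662,.2538
robot.move_linear([cx,cy,.308],v=.04)
z=.307
while z>.288:
    robot.move_linear([cx,cy,z],v=.03); robot.dwell(.05); F=robot.current_force(); p=robot.current_tool_pos()
    print(round(z,4),np.round(p,4),np.round(F,1))
    if F[2]>28 or np.linalg.norm(F[:2])>20: break
    z-=.001
print(robot.current_time(), robot.current_finger_gap(),np.round(robot.current_moment(),2))
E
python3 k.py
```

```text
0.307 [0.4662 0.2538 0.3071] [-1.   0.1 -1.3]
0.306 [0.4662 0.2538 0.306 ] [ 1.2  0.5 -1.3]
0.305 [0.4662 0.2538 0.3051] [ 0.2  0.1 -0.6]
0.304 [0.4662 0.2538 0.3047] [-2.  -1.6  5.2]
0.303 [0.4662 0.2538 0.3037] [-2.9 -1.   5.4]
0.302 [0.4662 0.2538 0.3026] [-3.3 -0.6  5.3]
0.301 [0.4662 0.2538 0.3016] [-2.8 -1.5  5.8]
0.3 [0.4662 0.2538 0.3007] [-3.  -0.9  3.7]
0.299 [0.4662 0.2538 0.2996] [-2.4 -2.2  5.5]
0.298 [0.4662 0.2538 0.2987] [-2.7 -1.3  5. ]
0.297 [0.4662 0.2538 0.2976] [-3.  -0.8  5.6]
0.296 [0.4662 0.2538 0.2966] [-3.3 -1.   6. ]
0.295 [0.4662 0.2538 0.2962] [-4.8 -2.3  9.2]
0.294 [0.4662 0.2538 0.2962] [-7.2 -2.6 14.9]
0.293 [0.4661 0.2538 0.2962] [-10.2  -4.9  19.1]
0.292 [0.4661 0.2538 0.2962] [-13.6  -6.4  26. ]
0.291 [0.466  0.2538 0.2962] [-16.5  -8.7  30.8]
28.55 0.01413728307135882 [-1.35  2.79 -0.02]
```

```bash
cat > l.py <<'E'
from h import *
cx,cy=.4662,.2538
robot.move_linear([cx,cy,.2962],v=.03); robot.dwell(.2); print(np.round(robot.current_force(),1))
robot.gripper_to(.045); robot.move_linear([cx,cy,.36],v=.1)
M=np.array(robot.grab_frame("wrist")["tool_from_camera"])
yaw=5.2015; u=np.array([np.cos(.49),np.sin(.49)]); p=np.array([cx,cy])-.22*u
robot.reach([*p,.36],down(yaw)); robot.dwell(.2)
f,T=wrist(); s=robot.grab_frame("scene")
h=cv2.cvtColor(f["image"],cv2.COLOR_BGR2HSV); m=((h[...,0]>18)&(h[...,0]<35)&(h[...,1]>120)&(h[...,2]>50)).astype(np.uint8)
print("press z.118",circ(m,f,T,.117,.06))
cv2.imwrite("pics/end.png",np.hstack([cv2.resize(f["image"][:300,120:520],(400,300)),cv2.resize(s["image"][90:240,250:450],(400,300))])); print(robot.current_time())
E
python3 l.py
```

```text
[-0.5 -0.2  5.3]
press z.118 (array([0.308 , 0.2241, 0.0421]), 51)
31.975
```

View pics/end.png

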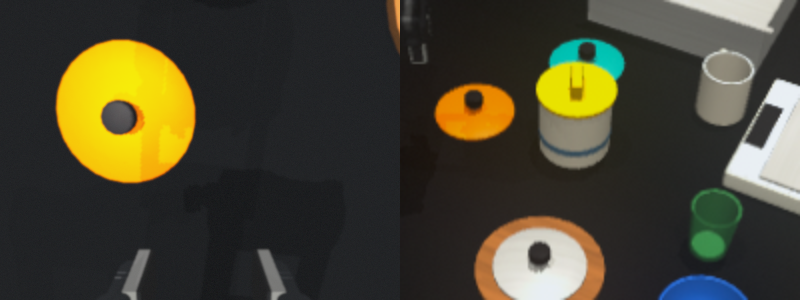

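The wrist view shows only the orange look-alike. In the scene view the yellow lid is level on the canister at (577,90), with no blue ring showing, and the steel lid is centred on the board at (540,265). The hard stop at TCP z 0.2962 matches the expected fully home height of 0.29625.

```bash
python3 -c "
from plant import robot
print(robot.hand_in())"
```

```text
the job is handed in; nothing more can be done
None
```

I set the steel lid knob up in the middle of the board, pressed the yellow lid onto the canister until it stopped at its fully home height, and handed the job in at about 32 s; no verdict came back.

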